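# Refit the clevis pin of the carton stop

### The arm

A 7-joint arm with a two-finger parallel gripper is mounted at the origin on a cart in front of the work surface, level with it; the furniture and walls round the work are solid. World frame = base frame: x ahead of the robot, y to its left, z up, the work surface at z = 0. Lengths are in mm, angles in rad, forces in N, time in s.
With the tool pointing down it reaches from about 400 to 850 mm from the base axis. Payload 10.4 kg.
Tool frame: the origin (TCP) lies at the very end of the fingers, on their centre line; the grasp point (between the pads) lies 19 mm behind it; z points along the fingers, y is the direction in which the jaws open and shut (so a half turn about z gives the same grasp; the last joint's range is limited). The gripper opens to 87 mm and grips with 3 to 60 N. Pads are 19 mm wide; open, the fingers measure 117 mm over their backs; the gripper's body (75 mm by 190 mm) begins 51 mm behind the grasp point.
Start: joints at [1.212, 0.332, -0.065, 1.46, 0.022, 1.35, -0.088], TCP at [205.975, -590.107, 222.576] pointing down, gripper open.
Joint ranges: [-2.6, 2.6], [-0.5, 2.12], [-1.47, 1.34], [0.16, 2.42], [-1.27, 4.41], [0.06, 2.06], [-2.6, 2.6]. Speed limits (rad/s): [2.22, 2.22, 2.79, 2.79, 3.14, 3.14, 3.14].

### API

Orientations are given as [roll, pitch, yaw] about the fixed x, y, z axes, in that order (R = Rz(yaw) Ry(pitch) Rx(roll)).
In Python, from cell import readout, optics, workorder gives the robot as it stands. The module is installed in compiled form; this text tells all that it offers.
- The arm moves only by the tool play_rows, never from a script. Its argument "commands" is a list of rows, each a list of 5 numbers: the opening, from 0 (shut) to 1 (fully open), then the shift along the tool's x, y, z normalised to -1 to 1, where 1 is 12 cm, then the turn about the tool's z normalised to -1 to 1, where 1 is 90 degrees. A call has 1 to 5 rows; each row is the pose to reach, as a shift and turn from the pose measured when the call began, along the tool's axes at that moment; what a row does not reach only later rows make up. A row lasts 1/8 s, in which the tool goes at most 62.5 mm and 10.7 degrees, less where a joint would pass 70% of its speed; a pose out of reach is approached as far as the arm can. A call with a number of a shift or a turn outside -1 to 1 is refused whole. A call with a gripper value outside its range is refused whole. The fingers move at their own pace and stop on an object; "squeeze" is the grip in N (left out, the last holds). Time passes only in rows, so rows that repeat a pose let the fingers close. It gives the time, the measured TCP pose, the force and the opening at its end, in the units of the state.
- readout.state(): the state, without advancing time (a new reading comes with each control period).
- optics.grab_frame(name): name is "scene" or "top"; returns the picture (420x560x3 uint8, red, green, blue); there is no depth.
- optics.calibration(name): a dict with "camera_matrix" (3x3 intrinsics, pixels), "extrinsics" (4x4, takes a point from camera to world coordinates). Camera axes: x right, y down, z forward; pixel columns grow to the right and rows downward; lengths in mm; the calibration is good to about 2 mm. A picture is of the moment at which its call begins. calibration takes no time and is no camera call.
- workorder.hand_in(): hands the job in, once; it reports no verdict.
The state is a dict: "t": time; "qpos": joint angles; "joint_velocities": joint speeds; "joint_torque": joint torques, N m; "tool_pos": TCP position; "eef_rot": TCP orientation; "wrist_force": force on the tool from outside, world axes, zero at the start; "ft_torque": the same for the moment, N m; "width": finger opening in mm.
Only numpy, scipy, OpenCV 4.12 (cv2) and the standard library are available. Lean on these libraries where they do the work, as an engineer would, in place of code of your own. Each camera call takes 0.05 s, during which the arm holds its last target.

### The job

The slide bar of the carton stop has come unpinned. Take the locking pin from its rest, stand it in the top hole of the clevis, and slide the bar gently towards the clevis by its handle until you feel the pin drop into the bar's eye; then press the pin home through the lower knuckle until its collar sits flush on the clevis. Never force the pin, and leave the other things on the table where they are.

Things in the scene. Friction and masses are not known exactly. Their poses are not given: they have to be found in the camera images.
- locking_pin: Steel pin, about 70 g, standing nose down in its rest, nose on the table. Origin at the tip of the nose, z along the pin to its head. Shank 12 mm across and 48 mm long, tapering to 9 mm over the last 5 mm of the nose; then a collar 22 mm across, 3 mm thick; then a dark round grip 16 mm across from z = 51 to 79 mm, its top (grip it at about z = 68 mm).
- pin_rest: Grey plastic block 50 x 70 x 30 mm, fixed, with one through hole in the middle of its top in which the pin stands loosely. Origin at the centre of its underside.
- clevis: Steel clevis block, fixed. Origin on the axis of its vertical 13.2 mm hole, at table height; +y points along the slide bar towards its handle, z up. 44 mm wide (x), y = -56 to +22 mm. Upper knuckle z = 38 to 54 mm, slot for the bar 22 to 38 mm, lower knuckle 6 to 22 mm. Home: the pin's collar lies on the top face, nose at z = 6 mm. Load the pin against it with no more than 35 N.
- clevis_mouth (a point): Centre of the top hole of the clevis, on its top face, 54 mm above the table.
- lower_knuckle (a point): Centre of the lower knuckle's hole at its upper face, 22 mm above the table. Two opposed spring balls stand 2 mm into this hole, 18.5 mm above the table: a pin that has fallen through the bar's eye rests on them, collar about 10 mm above the clevis, and takes about 6 to 14 N to press home.
- carton_stop: Aluminium base plate and guide, fixed; axes as the clevis. The flat slide bar (14 mm thick, top 37 mm above the table) moves in it along y only, dragging 3 N. Its 13.2 mm eye, hidden in the clevis slot, starts 5 to 30 mm out (+y) of the hole axis, so a pin in the top hole first stands on the bar. It can go 12 mm past alignment. The bar's far end is a plate 95 wide, 48 mm high.
- handle_grip (a point): Point to grip on the bar's black handle, 75 mm above the table: an upright paddle 16 mm thick along the bar, 30 mm wide across it, 52 to 94 mm above the table, 130 to 195 mm from the hole. It is clamped firmly anywhere in a 40 mm range along the bar, so its place does not tell where the eye is: slide the bar to -y until the standing pin drops in and stops it.
- carton: Bystander: small carton 64 x 81 x 41 mm.
- tape_measure: Bystander: pocket tape measure 37 x 73 x 56 mm.
- masking_tape: Bystander: roll of tape 103 x 101 x 25 mm lying flat.
- marker: Bystander: marker pen 123 mm long, lying.

How it is judged (in metres and radians):
On the way, in this order (a step that is already met when the one before it is completed fails the run):
1. the pin's nose stands in the top hole of the clevis (z of locking_pin in the frame of clevis between 0.032 and 0.046 m and horizontal distance between locking_pin and clevis_mouth below 0.004 m), for 0.1 s.
2. the pin has passed down into the bar's eye (z of locking_pin in the frame of clevis below 0.03 m and horizontal distance between locking_pin and clevis_mouth below 0.004 m), for 0.1 s.
At the end, for the whole second after the job is handed in: The pin is through both knuckles and the bar's eye, its collar within 2.5 mm of the top face of the clevis, upright within 0.08 rad and on the hole axis within 3 mm, at rest (z of locking_pin in the frame of clevis below 0.0085 m and horizontal distance between locking_pin and clevis_mouth below 0.003 m and angle between locking_pin's own z axis and vertical below 0.08 rad and linear speed of locking_pin below 0.01 m/s); the robot touches nothing.
It fails at once if the pin is loaded against the clevis with more than 35 N (contact force between locking_pin and clevis above 35 N).
It fails at once if the carton, tape measure, tape roll or marker is moved more than 20 mm (distance of any of carton, tape_measure, masking_tape, marker from where it was at the start of the episode above 0.02 m).
It also fails if it takes over 59 s, if anything falls off the work surface, if the arm or the gripper's body presses on something with over 40 N, if the wrist force passes 120 N, or if a joint passes its speed limit or range.

## Working session

There is one attempt and no reset: what is moved stays moved. The work goes in short steps, Python scripts to look and compute and a tool call to move; the robot and the scene stay as the last step left them, time stands still between calls to the robot, and variables do not carry over. Pictures are saved under pics/ and viewed, and the job is handed in when it is done.

Besides the shell and the picture viewer there is one more tool, called after "Call:" as a command line: name --pt "numbers of a row" for each row, then --argument value for the rest. play_rows: Moves the arm, as the interface text tells. Its arguments: {"type":"object","properties":{"commands":{"type":"array","items":{"type":"array","items":{"type":"number","minimum":-1,"maximum":1}}},"squeeze":{"type":"number"}},"required":["commands"]}

```bash
mkdir -p pics
python3 - <<'E'
from cell import readout, optics, workorder
import cv2, numpy as np
s=readout.state(); print({k:np.round(v,3).tolist() for k,v in s.items()})
for n in("scene","top"):
    f=optics.grab_frame(n); cv2.imwrite(f"pics/{n}0.png",f[:,:,::-1])
    c=optics.calibration(n); print(n,np.round(c["camera_matrix"],2).tolist(),np.round(c["extrinsics"],4).tolist())
E
```

```text
{'t': 0.0, 'qpos': [1.212, 0.333, -0.065, 1.461, 0.022, 1.35, -0.089], 'joint_velocities': [0.0, -0.0, -0.001, -0.001, -0.001, 0.001, -0.001], 'joint_torque': [0.0, -62.326, 0.025, -38.99, -0.061, 0.04, 0.0], 'tool_pos': [205.808, -589.713, 221.713], 'eef_rot': [-3.14, 0.0, 0.336], 'wrist_force': [-0.339, -0.25, -0.216], 'ft_torque': [0.021, 0.01, -0.023], 'width': 87.251}
scene [[472.63, 0.0, 281.0], [0.0, 472.63, 202.91], [0.0, 0.0, 1.0]] [[-0.7589, -0.4852, 0.4343, 50.9282], [-0.6512, 0.5633, -0.5086, 629.3956], [0.0021, -0.6688, -0.7435, 1009.2789], [0.0, 0.0, 0.0, 1.0]]
top [[407.74, 0.0, 277.86], [0.0, 407.74, 213.57], [0.0, 0.0, 1.0]] [[-0.0064, -0.9915, 0.1296, 438.3543], [-1.0, 0.0071, 0.0055, -30.5001], [-0.0064, -0.1295, -0.9916, 1293.0923], [0.0, 0.0, 0.0, 1.0]]
```

View pics/scene0.png

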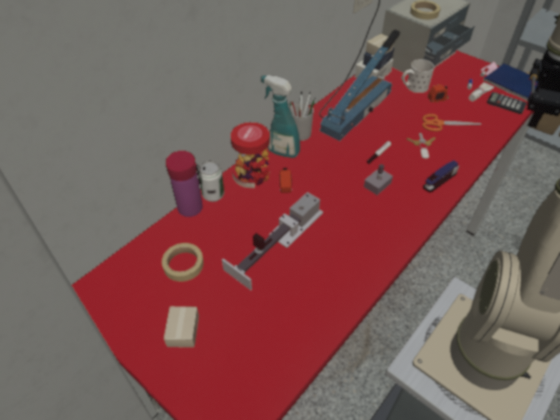

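View pics/top0.png

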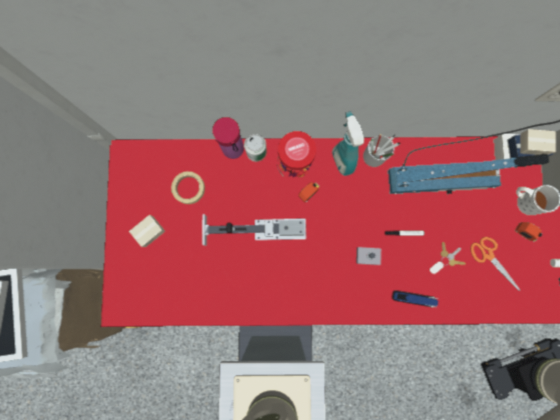

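Run:
```python
import cv2
t=cv2.imread("pics/top0.png"); s=cv2.imread("pics/scene0.png")
def c(im,x0,y0,x1,y1,k,n): cv2.imwrite(n,cv2.resize(im[y0:y1,x0:x1],None,fx=k,fy=k,interpolation=cv2.INTER_CUBIC))
c(t,195,205,315,255,6,"pics/t_clev.png")
c(t,340,230,400,275,10,"pics/t_rest.png")
c(s,215,185,330,295,5,"pics/s_clev.png")
c(s,355,155,400,200,10,"pics/s_rest.png")
```

```text
(no output)
```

View pics/t_clev.png

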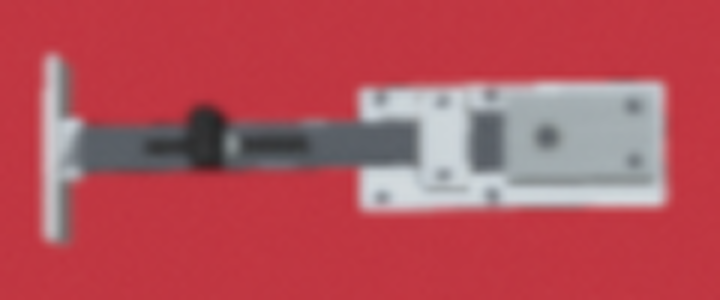

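View pics/t_rest.png

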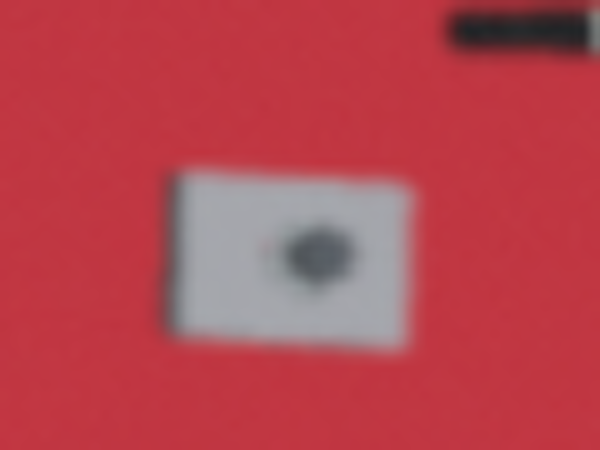

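View pics/s_clev.png

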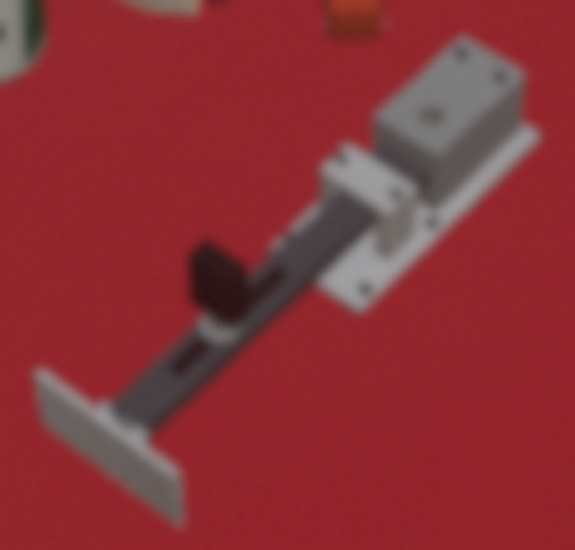

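View pics/s_rest.png

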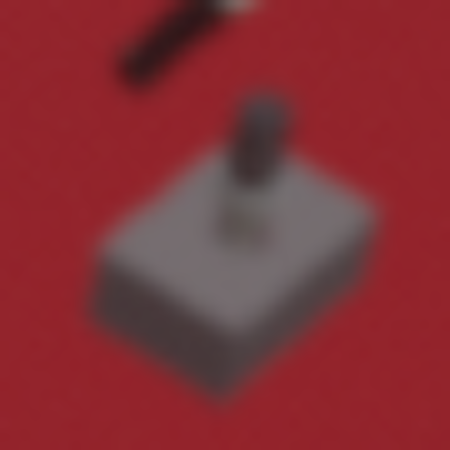

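```bash
cat > h.py <<'E'
from cell import readout, optics, workorder
import cv2, numpy as np
def ray(n,u,v,z):
    c=optics.calibration(n);K=c["camera_matrix"];E=c["extrinsics"]
    d=E[:3,:3]@np.linalg.solve(K,[u,v,1.]);o=E[:3,3]
    return o+d*(z-o[2])/d[2]
def px(n,p):
    c=optics.calibration(n);K=c["camera_matrix"];E=c["extrinsics"]
    q=K@(E[:3,:3].T@(np.array(p)-E[:3,3]));return q[:2]/q[2]
CR={"t_clev":("top",195,205,6),"t_rest":("top",340,230,10),"s_clev":("scene",215,185,5),"s_rest":("scene",355,155,10)}
def cr(c,x,y,z):
    n,x0,y0,k=CR[c];return ray(n,x0+(x+.5)/k-.5,y0+(y+.5)/k-.5,z)
E
python3 - <<'E'
from h import *
L=[("hole","t_clev",545,137,54),("hole","s_clev",432,115,54),("cl c1","t_clev",505,92,54),("cl c2","t_clev",505,180,54),
("clS left","s_clev",376,116,54),("clS bot","s_clev",440,160,54),("clS right","s_clev",525,75,54),("clS top","s_clev",463,36,54),
("rest","t_rest",180,172,30),("rest","t_rest",412,183,30),("rest","t_rest",408,350,30),("rest","t_rest",177,337,30),
("restS L","s_rest",103,247,30),("restS bot","s_rest",228,335,30),("restS R","s_rest",377,213,30),
("pin","t_rest",320,255,79),("pin","s_rest",265,100,79),("pin collar","s_rest",247,195,51),
("handle top","t_clev",207,110,94),("handle bottom","t_clev",207,165,94),
("plate","t_clev",50,55,48),("plate","t_clev",50,242,48),("bar","t_clev",395,123,37),("bar","t_clev",395,166,37),("bar","t_clev",90,124,37),("bar","t_clev",90,172,37)]
for l in L: print(l[0],l[1],np.round(cr(*l[1:]),1))
E
```

```text
hole t_clev [557.5 -46.4  54. ]
hole s_clev [557.1 -46.4  54. ]
cl c1 t_clev [580.7 -26.2  54. ]
cl c2 t_clev [535.8 -25.9  54. ]
clS left s_clev [579.5 -26.1  54. ]
clS bot s_clev [533.8 -24.4  54. ]
clS right s_clev [ 536.9 -102.3   54. ]
clS top s_clev [ 580.9 -103.1   54. ]
rest t_rest [ 498.3 -268.9   30. ]
rest t_rest [ 494.5 -340.3   30. ]
rest t_rest [ 443.4 -337.    30. ]
rest t_rest [ 447.8 -266.3   30. ]
restS L s_rest [ 498.  -270.8   30. ]
restS bot s_rest [ 450.8 -264.5   30. ]
restS R s_rest [ 444.8 -335.2   30. ]
pin t_rest [ 471.2 -300.2   79. ]
pin s_rest [ 473.7 -305.5   79. ]
pin collar s_rest [ 468.8 -296.4   51. ]
handle top t_clev [568.2 120.7  94. ]
handle bottom t_clev [541.  120.4  94. ]
plate t_clev [602.2 207.5  48. ]
plate t_clev [506.2 205.8  48. ]
bar t_clev [566.9  30.7  37. ]
bar t_clev [544.7  30.7  37. ]
bar t_clev [567.5 188.3  37. ]
bar t_clev [542.7 187.9  37. ]
```

```bash
cat >> h.py <<'E'
from scipy.spatial.transform import Rotation as Ro
def plan(p,yaw=0.):
    s=readout.state();R=Ro.from_euler('xyz',s["eef_rot"]).as_matrix()
    d=R.T@(np.array(p)-s["tool_pos"])/120
    y=np.arctan2(R[1,0],R[0,0]); t=-(yaw-y)/(np.pi/2)
    print("t",round(s["t"],2),"tcp",np.round(s["tool_pos"],1),"rot",np.round(s["eef_rot"],3),"F",np.round(s["wrist_force"],1),"w",round(s["width"],1))
    print("shift",np.round(d,3),"turn",round(t,3))
E
python3 -c "
from h import *
plan([471,-302,160])"
```

```text
t 0.1 tcp [ 205.8 -589.8  221.8] rot [-3.14   0.     0.336] F [ 0.4  0.  -0.9] w 87.1
shift [ 2.877 -1.535  0.517] turn 0.214
```

Call:
play_rows --pt "1 0.4 -0.2 0.05 0.1" --pt "1 0.8 -0.4 0.1 0.2" --pt "1 1 -0.53 0.1 0.214"

```text
t: 0.48
tool_pos: [300.5, -487.4, 209.1]
eef_rot: [-3.139, 0.001, 0.0]
wrist_force: [0.2, -0.8, 0.1]
width: 87.3
```

```bash
python3 -c "
from h import *
plan([471,-302,160])"
```

```text
t 0.47 tcp [ 300.5 -487.4  209.1] rot [-3.139e+00  1.000e-03  0.000e+00] F [ 0.2 -0.8  0.1] w 87.3
shift [ 1.422 -1.543  0.413] turn 0.0
```

Call:
play_rows --pt "1 0.35 -0.35 0.05 0" --pt "1 0.7 -0.7 0.1 0" --pt "1 1 -1 0.15 0"

```text
t: 0.85
tool_pos: [421.8, -365.2, 190.9]
eef_rot: [-3.138, 0.001, 0.001]
wrist_force: [0.3, -1.4, -0.1]
width: 86.9
```

```bash
python3 -c "
from h import *
plan([471,-302,125])"
```

```text
t 0.85 tcp [ 421.8 -365.2  190.9] rot [-3.138e+00  1.000e-03  1.000e-03] F [ 0.3 -1.4 -0.1] w 86.9
shift [ 0.411 -0.524  0.551] turn 0.001
```

Call:
play_rows --pt "1 0.3 -0.35 0.2 0" --pt "1 0.41 -0.52 0.55 0" --pt "1 0.41 -0.52 0.55 0"

```text
t: 1.23
tool_pos: [470.1, -299.1, 121.9]
eef_rot: [-3.134, 0.006, 0.006]
wrist_force: [-0.0, -0.9, -0.5]
width: 86.8
```

Run:
```python
from h import *
f=optics.grab_frame("scene")[:,:,::-1]
cv2.imwrite("pics/s1.png",cv2.resize(f[100:220,320:440],None,fx=5,fy=5,interpolation=cv2.INTER_CUBIC))
plan([471,-302,53])
```

```text
t 1.27 tcp [ 470.2 -301.6  124. ] rot [-3.137e+00  3.000e-03  3.000e-03] F [-0.2 -0.9  0. ] w 87.0
shift [0.009 0.006 0.592] turn 0.002
```

View pics/s1.png

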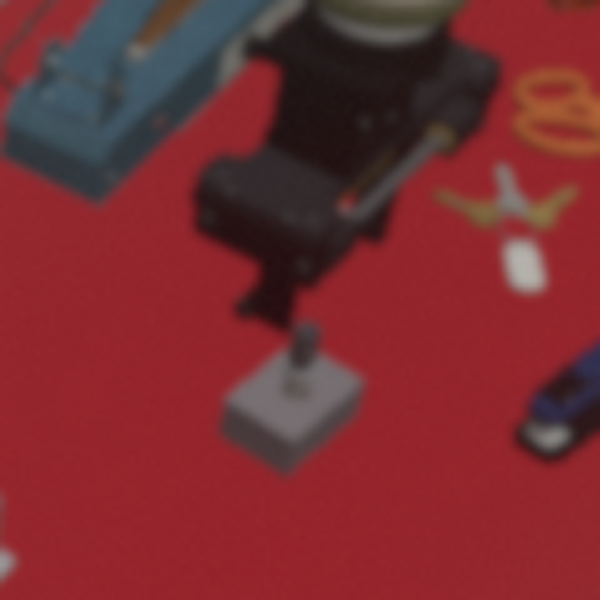

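Call:
play_rows --pt "1 0.01 0 0.2 0" --pt "1 0.01 0 0.4 0" --pt "1 0.01 0 0.55 0" --pt "1 0.01 0 0.58 0" --pt "0.4 0.01 0 0.58 0" --squeeze 12

```text
t: 1.9
tool_pos: [471.4, -301.9, 55.1]
eef_rot: [-3.137, 0.003, 0.002]
wrist_force: [0.7, -1.4, -0.1]
width: 82.6
```

Call:
play_rows --pt "0 0 0 0 0" --pt "0 0 0 0 0" --pt "0 0 0 0 0" --pt "0 0 0 0 0"

```text
t: 2.4
tool_pos: [471.4, -301.9, 55.2]
eef_rot: [-3.137, 0.003, 0.002]
wrist_force: [-0.4, -0.5, 0.3]
width: 44.8
```

Call:
play_rows --pt "0 0 0 0 0" --pt "0 0 0 0 0" --pt "0 0 0 0 0" --pt "0 0 0 0 0" --pt "0 0 0 0 0"

```text
t: 3.02
tool_pos: [471.4, -301.9, 55.2]
eef_rot: [-3.137, 0.002, 0.002]
wrist_force: [0.0, -0.7, 0.5]
width: 15.5
```

Call:
play_rows --pt "0 0 0 0 0" --pt "0 0 0 -0.15 0" --pt "0 0 0 -0.4 0" --pt "0 0 0 -0.65 0" --pt "0 0 0 -0.9 0" --squeeze 20

```text
t: 3.65
tool_pos: [471.7, -302.3, 165.5]
eef_rot: [-3.138, 0.002, 0.003]
wrist_force: [0.3, -0.6, -0.7]
width: 15.2
```

Run:
```python
from h import *
for n,b in (("scene",(320,100,440,220)),("top",(320,210,420,290))):
    f=optics.grab_frame(n)[:,:,::-1]
    cv2.imwrite(f"pics/{n}2.png",cv2.resize(f[b[1]:b[3],b[0]:b[2]],None,fx=5,fy=5,interpolation=cv2.INTER_CUBIC))
plan([557.4,-46.6,165])
```

```text
t 3.75 tcp [ 473.5 -303.2  168. ] rot [-3.141e+00 -3.000e-03  2.000e-03] F [ 0.5 -0.8 -0.2] w 15.3
shift [ 0.705 -2.137  0.029] turn 0.002
```

View pics/scene2.png

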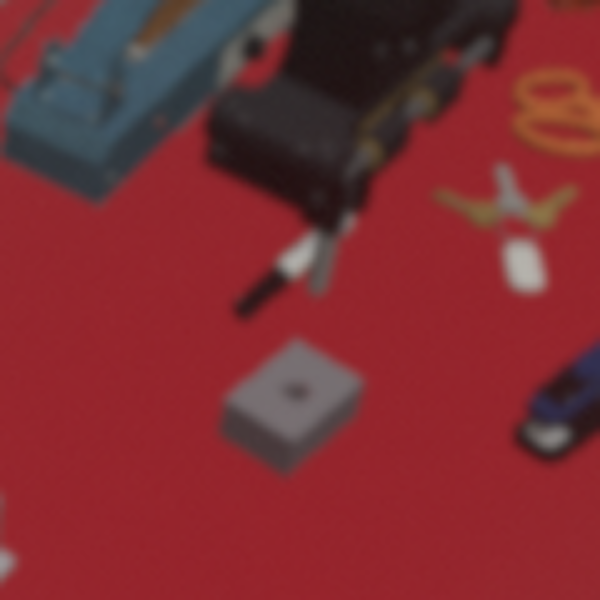

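View pics/top2.png

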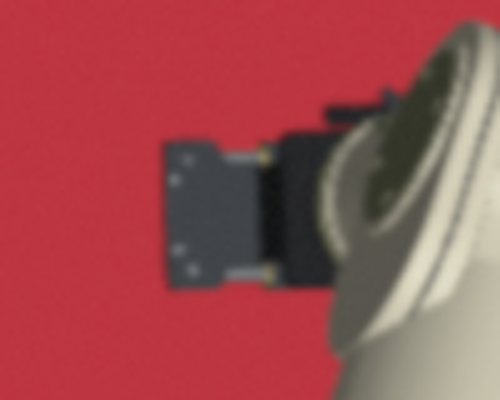

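Run:
```python
from h import *
CR["s2"]=("scene",320,100,5)
print("rest hole",cr("s2",297,391,30)); 
for xy in ((315,289),(317,291),(319,289)): print("nose",cr("s2",*xy,112.5))
for z in (112.5,140): print((px("scene",[473.5,-303.2,z])-[320,100]+.5)*5-.5)
```

```text
rest hole [ 469.93770326 -302.88879651   30.        ]
nose [ 471.00701432 -299.37012262  112.5       ]
nose [ 469.2677231  -298.69678854  112.5       ]
nose [ 469.31165149 -300.83168913  112.5       ]
[314.91175576 283.51351668]
[322.98093105 246.53306723]
```

Call:
play_rows --pt "0 0.12 -0.35 0 0" --pt "0 0.24 -0.7 0 0" --pt "0 0.35 -1 0 0"

```text
t: 4.12
tool_pos: [515.4, -181.3, 168.6]
eef_rot: [-3.141, -0.003, 0.003]
wrist_force: [0.4, -0.1, -1.3]
width: 14.9
```

Call:
play_rows --pt "0 0.12 -0.35 0 0" --pt "0 0.24 -0.7 0 0" --pt "0 0.32 -0.95 0.1 0" --pt "0 0.32 -0.95 0.1 0"

```text
t: 4.62
tool_pos: [553.2, -63.8, 156.2]
eef_rot: [-3.139, -0.002, 0.008]
wrist_force: [-0.9, -0.2, -1.3]
width: 15.2
```

Run:
```python
from h import *
plan([557.4,-46.6,125])
```

```text
t 4.62 tcp [553.2 -63.8 156.2] rot [-3.139e+00 -2.000e-03  8.000e-03] F [-0.9 -0.2 -1.3] w 15.2
shift [ 0.036 -0.143  0.26 ] turn 0.005
```

Call:
play_rows --pt "0 0.035 -0.14 0.1 0.005" --pt "0 0.035 -0.14 0.2 0.005" --pt "0 0.035 -0.14 0.26 0.005" --pt "0 0.035 -0.14 0.26 0.005"

```text
t: 5.12
tool_pos: [556.8, -48.3, 124.5]
eef_rot: [-3.139, -0.0, -0.001]
wrist_force: [0.2, 0.2, -0.7]
width: 15.1
```

Run:
```python
from h import *
for n,b in (("scene",(240,170,340,250)),("top",(225,190,325,260))):
    f=optics.grab_frame(n)[:,:,::-1]
    cv2.imwrite(f"pics/{n}3.png",cv2.resize(f[b[1]:b[3],b[0]:b[2]],None,fx=7,fy=7,interpolation=cv2.INTER_CUBIC))
plan([557.4,-46.6,125])
s=readout.state()["tool_pos"]
for q in (s-[0,0,55.2],[557.4,-46.6,54]): print(np.round((px("scene",q)-[240,170]+.5)*7-.5,1))
```

```text
t 5.22 tcp [557.4 -47.8 125.3] rot [-3.139e+00 -2.000e-03 -1.000e-03] F [-0.2  0.  -0.4] w 15.5
shift [ 0.    -0.01   0.003] turn -0.001
[433.1 235.7]
[429.7 265.4]
```

View pics/scene3.png

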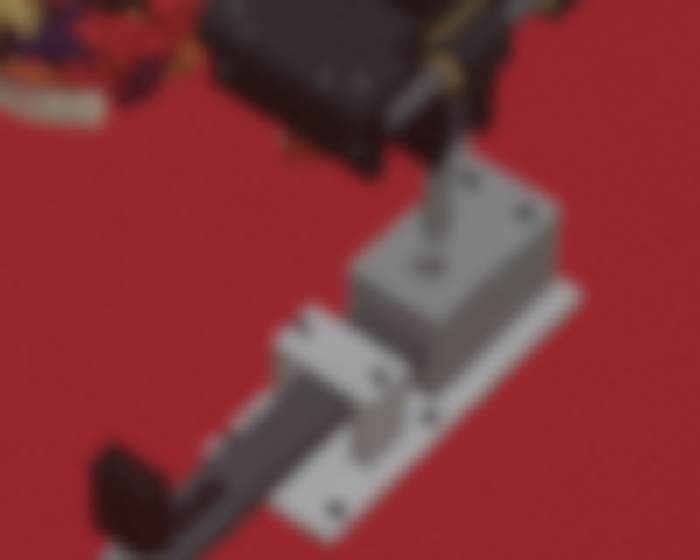

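View pics/top3.png

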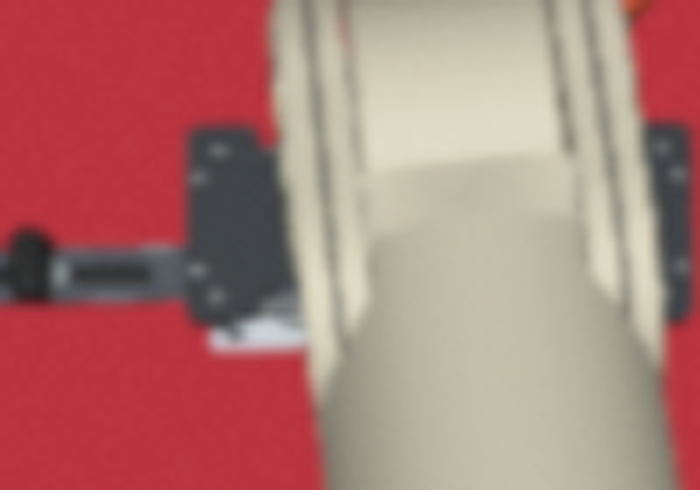

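Call:
play_rows --pt "0 0 -0.01 0.05 0" --pt "0 0 -0.01 0.1 0" --pt "0 0 -0.01 0.1 0" --pt "0 0 -0.01 0.1 0"

```text
t: 5.72
tool_pos: [557.4, -46.5, 113.4]
eef_rot: [-3.139, -0.002, -0.001]
wrist_force: [0.5, -0.0, -0.6]
width: 15.3
```

Run:
```python
from h import *
f=optics.grab_frame("scene")[:,:,::-1]
b=(270,190,330,240)
cv2.imwrite(f"pics/s4.png",cv2.resize(f[b[1]:b[3],b[0]:b[2]],None,fx=12,fy=12,interpolation=cv2.INTER_CUBIC))
plan([557.4,-46.6,108])
s=readout.state()["tool_pos"]
for q in (s-[0,0,55.2],[557.4,-46.6,54]): print(np.round((px("scene",q)-[270,190]+.5)*12-.5,1))
```

```text
t 5.78 tcp [557.5 -46.5 113.5] rot [-3.139e+00 -2.000e-03 -1.000e-03] F [ 0.4 -0.3 -0.5] w 15.4
shift [-0.001  0.001  0.046] turn -0.0
[376.9 202.8]
[377.  215.3]
```

View pics/s4.png

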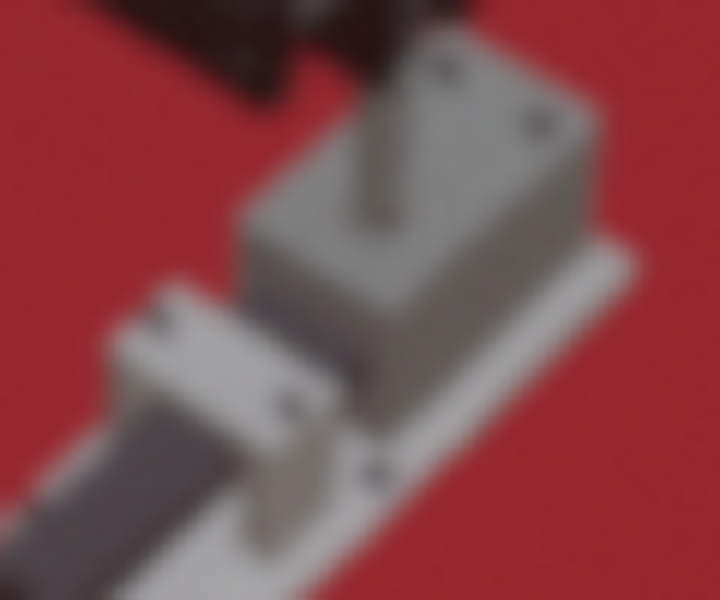

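Call:
play_rows --pt "0 0 0 0.02 0" --pt "0 0 0 0.04 0" --pt "0 0 0 0.055 0" --pt "0 0 0 0.055 0"

```text
t: 6.28
tool_pos: [557.4, -46.5, 106.7]
eef_rot: [-3.139, -0.002, -0.001]
wrist_force: [-0.1, -0.3, -0.3]
width: 15.3
```

Call:
play_rows --pt "0 0 0 0.01 0" --pt "0 0 0 0.02 0" --pt "0 0 0 0.02 0"

```text
t: 6.65
tool_pos: [557.5, -46.5, 104.2]
eef_rot: [-3.139, -0.002, -0.001]
wrist_force: [0.2, -0.0, -0.6]
width: 15.5
```

Call:
play_rows --pt "0 0 0 0.01 0" --pt "0 0 0 0.02 0" --pt "0 0 0 0.02 0"

```text
t: 7.02
tool_pos: [557.5, -46.5, 101.7]
eef_rot: [-3.139, -0.002, -0.001]
wrist_force: [0.3, 0.4, -1.1]
width: 15.5
```

Call:
play_rows --pt "0 0 0 0.015 0" --pt "0 0 0 0.03 0" --pt "0 0 0 0.03 0"

```text
t: 7.4
tool_pos: [557.4, -46.5, 97.9]
eef_rot: [-3.139, -0.002, -0.001]
wrist_force: [0.0, -1.0, -1.4]
width: 15.5
```

Call:
play_rows --pt "0 0 0 0.015 0" --pt "0 0 0 0.025 0" --pt "0 0 0 0.025 0"

```text
t: 7.78
tool_pos: [557.4, -46.5, 94.8]
eef_rot: [-3.139, -0.001, -0.001]
wrist_force: [0.7, 1.0, -1.5]
width: 15.0
```

Call:
play_rows --pt "0 0 0 0.01 0" --pt "0.5 0 0 0.01 0" --pt "0.5 0 0 0.01 0" --pt "0.5 0 0 0.01 0" --pt "0.5 0 0 0.01 0"

```text
t: 8.4
tool_pos: [557.4, -46.5, 93.7]
eef_rot: [-3.139, -0.002, -0.001]
wrist_force: [-0.1, -0.1, 0.2]
width: 41.7
```

Run:
```python
from h import *
f=optics.grab_frame("scene")[:,:,::-1]
b=(270,180,330,230)
cv2.imwrite(f"pics/s5.png",cv2.resize(f[b[1]:b[3],b[0]:b[2]],None,fx=12,fy=12,interpolation=cv2.INTER_CUBIC))
plan([557.4,-46.6,150])
```

```text
t 8.45 tcp [557.4 -46.4  93.6] rot [-3.139e+00 -1.000e-03 -1.000e-03] F [-0.8 -0.2 -0.7] w 42.3
shift [ 0.001  0.    -0.47 ] turn -0.0
```

View pics/s5.png

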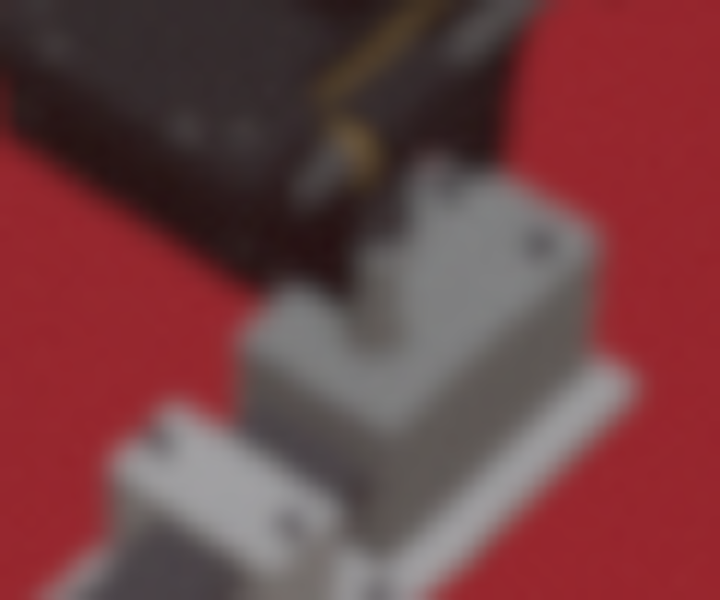

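Call:
play_rows --pt "0.6 0 0 -0.2 0" --pt "1 0 0 -0.4 0" --pt "1 0 -0.1 -0.5 0" --pt "1 -0.01 -0.5 -0.5 0" --pt "1 -0.02 -1 -0.5 0"

```text
t: 9.07
tool_pos: [554.8, 74.3, 153.8]
eef_rot: [-3.14, -0.002, -0.003]
wrist_force: [0.5, 0.7, -0.3]
width: 83.1
```

Run:
```python
from h import *
for n,b in (("scene",(220,180,340,280)),):
    f=optics.grab_frame(n)[:,:,::-1]
    cv2.imwrite(f"pics/{n}6.png",cv2.resize(f[b[1]:b[3],b[0]:b[2]],None,fx=6,fy=6,interpolation=cv2.INTER_CUBIC))
plan([555,120.5,120])
```

```text
t 9.12 tcp [553.3  85.4 154.1] rot [-3.134e+00 -2.000e-03  8.000e-03] F [-3.3  9.2  0.6] w 84.5
shift [ 0.016 -0.29   0.286] turn 0.005
```

View pics/scene6.png

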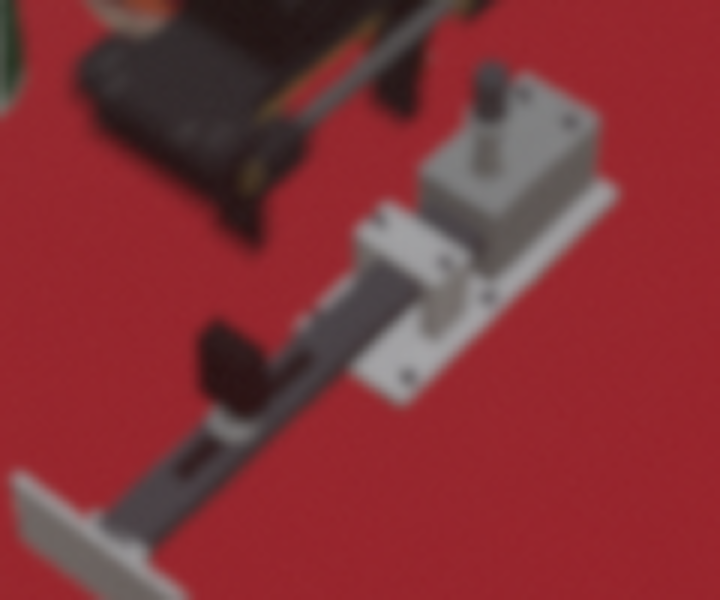

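Call:
play_rows --pt "1 0.015 -0.2 0 0.005" --pt "1 0.015 -0.29 0.1 0.005" --pt "1 0.015 -0.29 0.28 0.005" --pt "1 0.015 -0.29 0.28 0.005"

```text
t: 9.62
tool_pos: [553.4, 119.4, 118.4]
eef_rot: [-3.136, 0.003, -0.0]
wrist_force: [0.1, -0.9, 0.2]
width: 87.1
```

Run:
```python
from h import *
for n,b in (("scene",(220,180,340,280)),):
    f=optics.grab_frame(n)[:,:,::-1]
    cv2.imwrite(f"pics/{n}7.png",cv2.resize(f[b[1]:b[3],b[0]:b[2]],None,fx=6,fy=6,interpolation=cv2.INTER_CUBIC))
plan([555,120.5,57])
```

```text
t 9.68 tcp [554.2 119.6 119.7] rot [-3.135e+00  1.000e-03 -1.000e-03] F [ 0.7 -0.2 -0.1] w 86.5
shift [ 0.007 -0.004  0.523] turn -0.0
```

View pics/scene7.png

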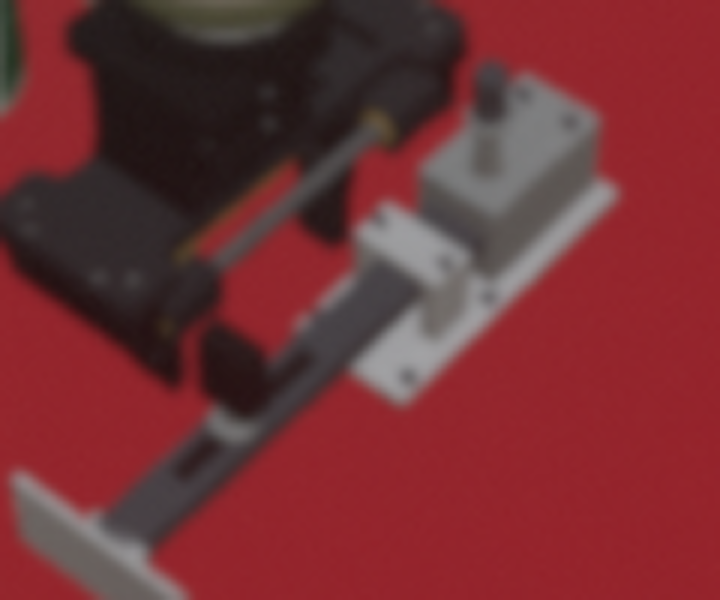

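Call:
play_rows --pt "1 0.005 -0.005 0.15 0" --pt "0.8 0.005 -0.005 0.35 0" --pt "0.6 0.005 -0.005 0.5 0" --pt "0.4 0.005 -0.005 0.51 0" --pt "0 0.005 -0.005 0.51 0"

```text
t: 10.3
tool_pos: [555.1, 120.7, 59.0]
eef_rot: [-3.135, 0.0, -0.001]
wrist_force: [-0.3, 0.3, 0.2]
width: 54.8
```

Call:
play_rows --pt "0 0 0 0 0" --pt "0 0 0 0 0" --pt "0 0 0 0 0" --pt "0 0 0 0 0" --pt "0 0 0 0 0"

```text
t: 10.92
tool_pos: [555.3, 121.4, 59.3]
eef_rot: [-3.134, -0.001, 0.0]
wrist_force: [1.6, 3.6, 1.9]
width: 15.9
```

Call:
play_rows --pt "0 0 0.01 0 0" --pt "0 0 0.02 0 0" --pt "0 0 0.03 0 0"

```text
t: 11.3
tool_pos: [555.3, 117.9, 59.3]
eef_rot: [-3.134, -0.001, 0.0]
wrist_force: [0.4, 4.2, 0.4]
width: 15.9
```

Call:
play_rows --pt "0 0 0.01 0 0" --pt "0 0 0.02 0 0" --pt "0 0 0.03 0 0"

```text
t: 11.68
tool_pos: [555.4, 114.0, 59.3]
eef_rot: [-3.134, -0.001, 0.0]
wrist_force: [1.4, 2.1, 1.0]
width: 15.8
```

Call:
play_rows --pt "0 0 0.01 0 0" --pt "0 0 0.02 0 0" --pt "0 0 0.03 0 0"

```text
t: 12.05
tool_pos: [555.4, 110.3, 59.3]
eef_rot: [-3.134, -0.001, 0.0]
wrist_force: [1.0, 3.2, 1.2]
width: 15.8
```

Call:
play_rows --pt "0 0 0.01 0 0" --pt "0 0 0.02 0 0" --pt "0 0 0.03 0 0"

```text
t: 12.42
tool_pos: [555.4, 107.8, 59.3]
eef_rot: [-3.133, -0.001, 0.001]
wrist_force: [2.3, 9.0, -0.6]
width: 16.2
```

Force jumped to 9 N and the motion stalled; I'll look.

Run:
```python
from h import *
for n,b in (("scene",(220,180,340,280)),):
    f=optics.grab_frame(n)[:,:,::-1]
    cv2.imwrite(f"pics/{n}8.png",cv2.resize(f[b[1]:b[3],b[0]:b[2]],None,fx=6,fy=6,interpolation=cv2.INTER_CUBIC))
plan([555,120.5,57])
```

```text
t 12.47 tcp [555.4 107.8  59.3] rot [-3.133e+00 -1.000e-03  1.000e-03] F [0.5 6.3 0.1] w 16.1
shift [-0.004 -0.105  0.02 ] turn 0.001
```

View pics/scene8.png

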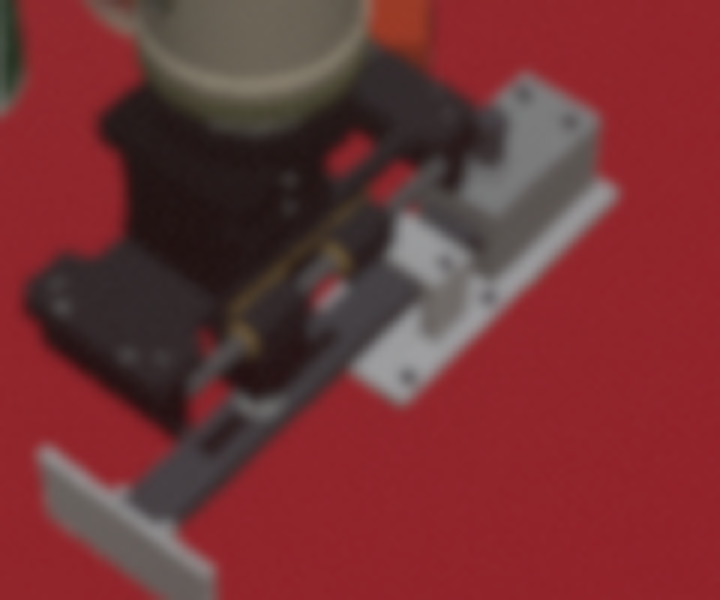

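Call:
play_rows --pt "0 0 0 0 0" --pt "0 0 -0.005 0 0" --pt "0.5 0 -0.005 0 0" --pt "0.5 0 -0.005 0 0" --pt "0.5 0 -0.005 0 0"

```text
t: 13.1
tool_pos: [555.3, 108.0, 59.2]
eef_rot: [-3.133, -0.001, 0.0]
wrist_force: [-0.2, -0.0, 0.3]
width: 37.9
```

Call:
play_rows --pt "0.5 0 0 -0.2 0" --pt "0.5 0 0 -0.5 0" --pt "0.2 0 0.2 -0.75 0" --pt "0 0 0.5 -0.75 0" --pt "0 0 0.9 -0.75 0"

```text
t: 13.72
tool_pos: [555.4, -1.0, 148.7]
eef_rot: [-3.133, -0.002, 0.002]
wrist_force: [0.7, -0.6, 0.0]
width: 21.1
```

Run:
```python
from h import *
for n,b in (("scene",(220,180,340,280)),):
    f=optics.grab_frame(n)[:,:,::-1]
    cv2.imwrite(f"pics/{n}9.png",cv2.resize(f[b[1]:b[3],b[0]:b[2]],None,fx=6,fy=6,interpolation=cv2.INTER_CUBIC))
for z in (116,95,85): print(z,np.round((px("scene",[557.4,-46.5,z])-[220,180]+.5)*6-.5,1))
plan([557.4,-46.5,130])
```

```text
116 [492.9  72.8]
95 [491.2 105.7]
85 [490.5 121.1]
t 13.78 tcp [555.2  -9.9 148.1] rot [-3.137e+00 -1.000e-03 -6.000e-03] F [ 1.5 -7.4 -0.8] w 17.3
shift [0.02  0.305 0.149] turn -0.004
```

View pics/scene9.png

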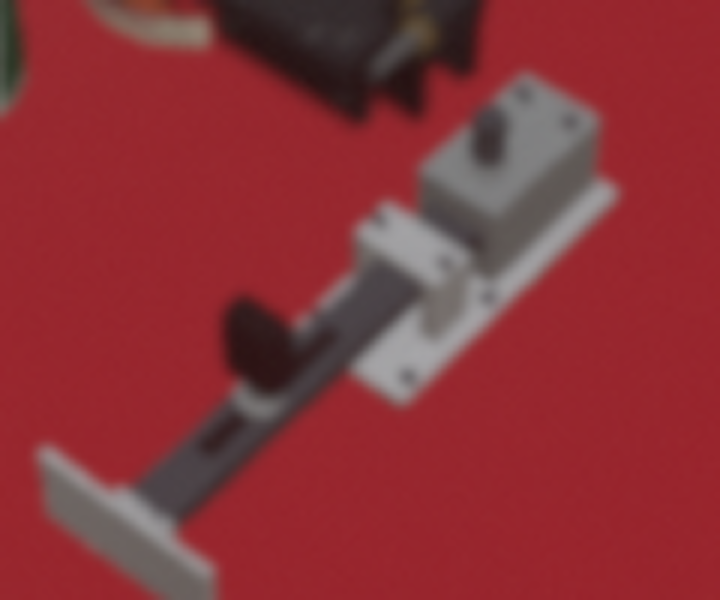

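Call:
play_rows --pt "0 0.02 0.2 0.05 -0.004" --pt "0 0.02 0.305 0.15 -0.004" --pt "0 0.02 0.305 0.25 -0.004" --pt "0 0.02 0.305 0.3 -0.004" --pt "0 0.02 0.305 0.3 -0.004"

```text
t: 14.4
tool_pos: [557.0, -45.0, 111.4]
eef_rot: [-3.136, 0.0, 0.002]
wrist_force: [0.9, 0.1, 0.4]
width: 0.5
```

Run:
```python
from h import *
plan([557.4,-46.5,97])
```

```text
t 14.4 tcp [557.  -45.  111.4] rot [-3.136e+00  0.000e+00  2.000e-03] F [0.9 0.1 0.4] w 0.5
shift [0.003 0.013 0.12 ] turn 0.001
```

Call:
play_rows --pt "0 0.003 0.013 0.04 0" --pt "0 0.003 0.013 0.08 0" --pt "0 0.003 0.013 0.11 0" --pt "0 0.003 0.013 0.11 0"

```text
t: 14.9
tool_pos: [557.2, -46.4, 97.8]
eef_rot: [-3.136, 0.001, 0.002]
wrist_force: [0.7, -0.7, 0.5]
width: 0.3
```

Call:
play_rows --pt "0 0 0 0.01 0" --pt "0 0 0 0.02 0" --pt "0 0 0 0.02 0"

```text
t: 15.28
tool_pos: [557.2, -46.4, 95.4]
eef_rot: [-3.136, 0.001, 0.002]
wrist_force: [-0.2, 1.1, -0.4]
width: 0.3
```

Call:
play_rows --pt "0 0 0 0.01 0" --pt "0 0 0 0.015 0" --pt "0 0 0 0.015 0"

```text
t: 15.65
tool_pos: [557.1, -46.4, 93.5]
eef_rot: [-3.136, 0.001, 0.002]
wrist_force: [0.8, -0.2, -0.4]
width: 0.5
```

Call:
play_rows --pt "0 0 0 0.008 0" --pt "0 0 0 0.01 0"

```text
t: 15.9
tool_pos: [557.1, -46.4, 92.2]
eef_rot: [-3.136, 0.001, 0.002]
wrist_force: [0.0, -0.6, -0.3]
width: 0.8
```

Call:
play_rows --pt "0 0 0 0.008 0" --pt "0 0 0 0.01 0"

```text
t: 16.15
tool_pos: [557.0, -46.4, 91.0]
eef_rot: [-3.136, 0.001, 0.002]
wrist_force: [0.1, -0.1, -0.3]
width: 0.6
```

Call:
play_rows --pt "0 0 0 0.008 0" --pt "0 0 0 0.01 0"

```text
t: 16.4
tool_pos: [557.0, -46.4, 89.6]
eef_rot: [-3.136, 0.001, 0.002]
wrist_force: [0.0, 0.1, 0.3]
width: 0.5
```

Run:
```python
from h import *
b=(270,180,330,230)
f=optics.grab_frame("scene")[:,:,::-1]
cv2.imwrite(f"pics/s10.png",cv2.resize(f[b[1]:b[3],b[0]:b[2]],None,fx=12,fy=12,interpolation=cv2.INTER_CUBIC))
for z in (116,95,85,54): print(z,np.round((px("scene",[557.4,-46.5,z])-[270,180]+.5)*12-.5,1))
plan([557.4,-46.5,130])
```

```text
116 [386.3 146.1]
95 [383.  211.9]
85 [381.4 242.6]
54 [376.7 335.6]
t 16.45 tcp [557.  -46.4  89.7] rot [-3.136e+00  1.000e-03  2.000e-03] F [ 1.   0.2 -0.4] w 0.5
shift [ 0.003 -0.001 -0.336] turn 0.001
```

View pics/s10.png

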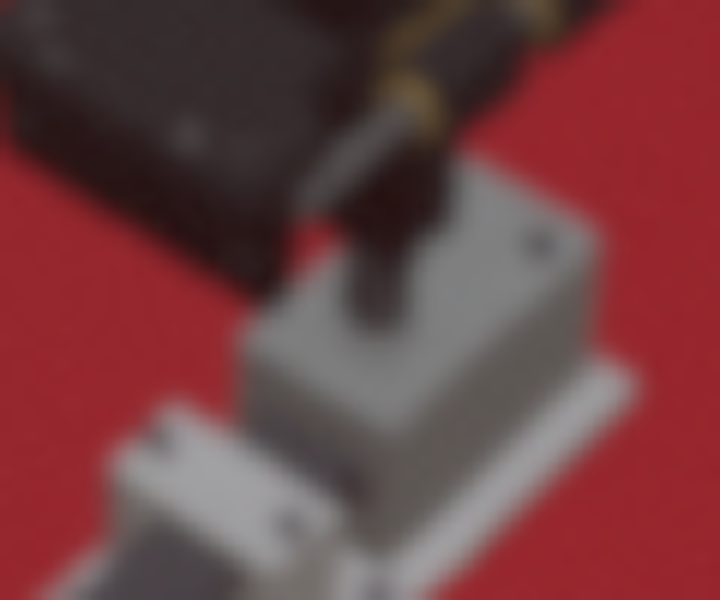

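Call:
play_rows --pt "0 0 0 0.008 0" --pt "0 0 0 0.01 0"

```text
t: 16.7
tool_pos: [556.9, -46.4, 88.4]
eef_rot: [-3.136, 0.002, 0.002]
wrist_force: [-0.4, 0.1, 0.2]
width: 0.3
```

Call:
play_rows --pt "0 0 0 0.008 0" --pt "0 0 0 0.01 0"

```text
t: 16.95
tool_pos: [556.9, -46.4, 87.1]
eef_rot: [-3.136, 0.002, 0.002]
wrist_force: [0.0, 0.3, -0.2]
width: 0.5
```

Call:
play_rows --pt "0 0 0 0.006 0" --pt "0 0 0 0.008 0"

```text
t: 17.2
tool_pos: [557.3, -46.4, 86.7]
eef_rot: [-3.136, 0.001, 0.002]
wrist_force: [-0.7, 0.4, 5.2]
width: 0.5
```

Call:
play_rows --pt "0 0 0 0.006 0" --pt "0 0 0 0.008 0"

```text
t: 17.45
tool_pos: [557.7, -46.3, 86.5]
eef_rot: [-3.136, -0.0, 0.002]
wrist_force: [-2.1, 0.0, 7.0]
width: 0.8
```

Call:
play_rows --pt "0 0 0 0.01 0" --pt "0 0 0 0.01 0"

```text
t: 17.7
tool_pos: [558.1, -46.1, 86.2]
eef_rot: [-3.136, -0.001, 0.002]
wrist_force: [-2.3, 0.4, 7.2]
width: 0.3
```

Call:
play_rows --pt "0 0 0 0.012 0" --pt "0 0 0 0.015 0"

```text
t: 17.95
tool_pos: [558.6, -46.0, 85.7]
eef_rot: [-3.137, -0.002, 0.002]
wrist_force: [-4.8, 0.3, 14.3]
width: 0.4
```

Run:
```python
from h import *
b=(270,180,330,230)
f=optics.grab_frame("scene")[:,:,::-1]
cv2.imwrite(f"pics/full11.png",f)
cv2.imwrite(f"pics/s11.png",cv2.resize(f[b[1]:b[3],b[0]:b[2]],None,fx=12,fy=12,interpolation=cv2.INTER_CUBIC))
plan([557.4,-46.5,130])
```

```text
t 18.0 tcp [558.6 -45.9  85.7] rot [-3.137e+00 -2.000e-03  2.000e-03] F [-5.3 -0.6 12.2] w 0.4
shift [-0.009  0.003 -0.369] turn 0.001
```

View pics/s11.png

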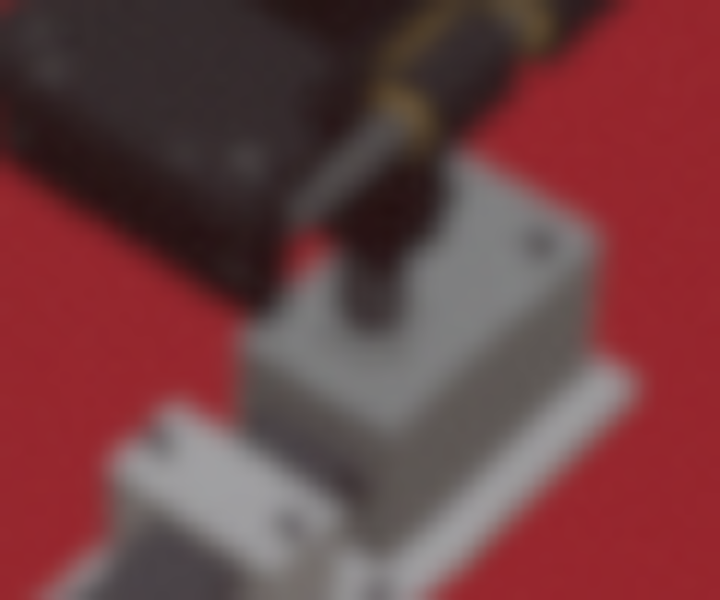

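Call:
play_rows --pt "0 -0.01 0 0 0" --pt "0 -0.01 0 -0.1 0" --pt "0 -0.01 0 -0.4 0" --pt "0 -0.01 -0.3 -0.6 0" --pt "0 -0.01 -0.3 -0.6 0"

```text
t: 18.62
tool_pos: [558.4, -7.0, 160.8]
eef_rot: [-3.136, -0.007, 0.006]
wrist_force: [-0.9, 0.6, -0.4]
width: 0.7
```

Run:
```python
from h import *
b=(270,180,330,230)
f=optics.grab_frame("scene")[:,:,::-1].copy()
cv2.imwrite(f"pics/full12.png",f)
im=cv2.resize(f[b[1]:b[3],b[0]:b[2]],None,fx=12,fy=12,interpolation=cv2.INTER_CUBIC)
cv2.imwrite("pics/s12.png",im)
def draw(im,nz,col):
    for z,r in ((79,8),(51,8),(51,11),(48,11)):
        pts=[(px("scene",[557.4+r*np.cos(a),-46.5+r*np.sin(a),nz+z])-[270,180]+.5)*12-.5 for a in np.linspace(0,6.283,40)]
        cv2.polylines(im,[np.int32(np.round(pts))],True,col,1)
a=im.copy();draw(a,6,(0,255,0)); c=im.copy(); draw(c,16,(0,255,255))
cv2.imwrite("pics/s12o.png",np.hstack([a[:420,260:560],c[:420,260:560]]))
plan([557.4,-46.5,130])
```

```text
t 18.68 tcp [557.7  -9.  159.2] rot [-3.137 -0.004  0.004] F [-0.3 -0.1  0.1] w 0.1
shift [-0.005  0.313  0.242] turn 0.003
```

View pics/s12.png

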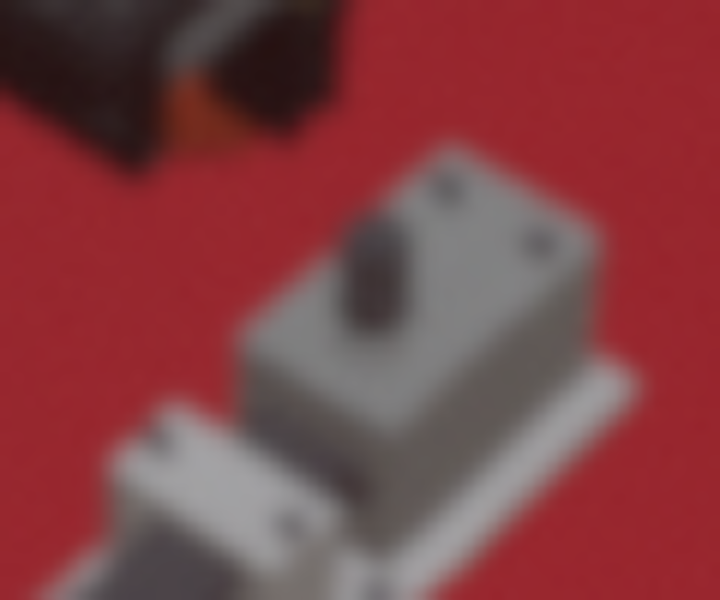

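View pics/s12o.png

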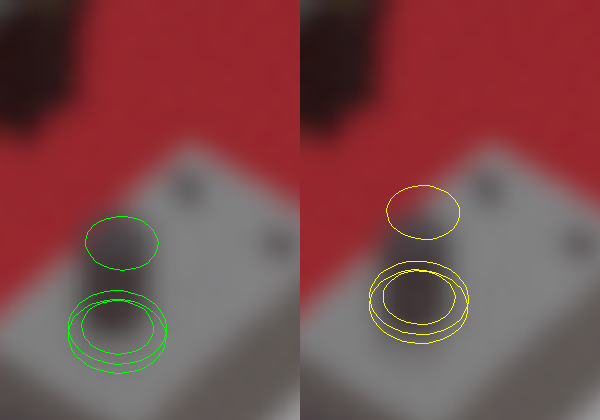

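Run:
```python
from h import *
f=cv2.imread("pics/full12.png"); B=cv2.resize(f[180:280,220:340],None,fx=6,fy=6,interpolation=cv2.INTER_CUBIC)
A=cv2.imread("pics/scene6.png"); C=cv2.imread("pics/scene9.png")
for n,im in (("stand",A),("drop",C),("now",B)):
    print(n,[int(x) for x in im[40:190:4,488-4:488+4,:].mean(1)[:,1]])
cv2.imwrite("pics/cmp.png",np.hstack([cv2.resize(x[30:200,420:560],None,fx=1.8,fy=1.8) for x in (A,C,B)]))
```

```text
stand [39, 39, 39, 41, 44, 50, 57, 61, 64, 64, 62, 59, 54, 51, 47, 47, 48, 49, 53, 58, 71, 86, 97, 101, 98, 94, 92, 91, 91, 91, 91, 91, 93, 98, 105, 113, 120, 124]
drop [35, 36, 36, 37, 37, 36, 36, 37, 37, 37, 37, 39, 42, 46, 54, 61, 64, 67, 67, 65, 64, 61, 57, 52, 49, 48, 49, 51, 52, 55, 65, 78, 93, 107, 113, 118, 121, 124]
now [38, 38, 38, 37, 38, 38, 38, 38, 38, 38, 38, 39, 43, 48, 55, 63, 68, 70, 70, 68, 66, 62, 58, 55, 52, 51, 51, 53, 53, 53, 60, 73, 89, 103, 110, 116, 120, 123]
```

View pics/cmp.png

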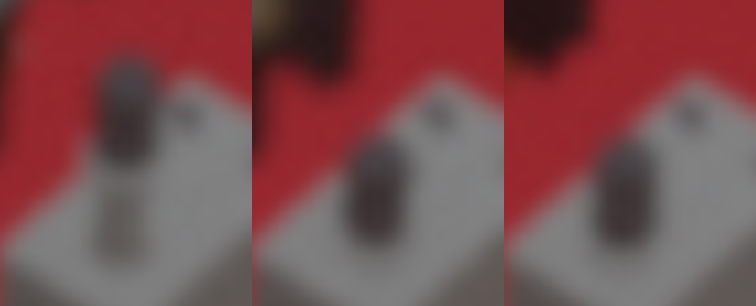

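Run:
```python
from h import *
f=cv2.imread("pics/full12.png").astype(float); g=cv2.imread("pics/scene0.png").astype(float)
d=(f-g)[180:230,270:330]
im=np.clip(128+d*1.5,0,255).astype(np.uint8)
im=cv2.resize(im,None,fx=12,fy=12,interpolation=cv2.INTER_CUBIC)
def draw(im,nz,col):
    for z,r in ((79,8),(51,8),(51,11),(48,11)):
        pts=[(px("scene",[557.4+r*np.cos(a),-46.5+r*np.sin(a),nz+z])-[270,180]+.5)*12-.5 for a in np.linspace(0,6.283,40)]
        cv2.polylines(im,[np.int32(np.round(pts))],True,col,1)
a=im.copy();draw(a,6,(0,255,0)); c=im.copy(); draw(c,12,(0,255,255))
cv2.imwrite("pics/d12.png",np.hstack([x[130:430,260:510] for x in (im,a,c)]))
```

```text
(no output)
```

View pics/d12.png

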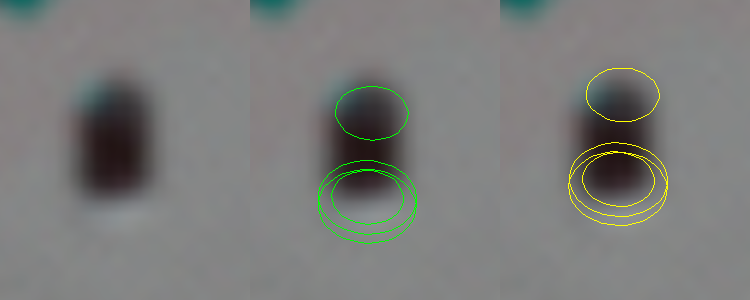

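Run:
```python
from h import *
from scipy.ndimage import shift
g=cv2.imread("pics/scene0.png")
up=lambda f:cv2.resize(f[180:280,220:340],None,fx=6,fy=6,interpolation=cv2.INTER_CUBIC).astype(float)
G=up(g)
ims={"stand":cv2.imread("pics/scene6.png").astype(float),"drop":cv2.imread("pics/scene9.png").astype(float),"now":up(cv2.imread("pics/full12.png"))}
D={k:np.abs(v-G).sum(2)[30:200,440:545] for k,v in ims.items()}
for k,d in D.items():
    r=d[:,30:70].mean(1); print(k,[int(x) for x in r[::4]])
# dark mask of grip irrespective of bg : r channel
for k,v in ims.items():
    r=v[30:200,485-6:485+6,2].mean(1); print(k,[int(x) for x in r[::4]])
o=np.hstack([np.clip(128+(v-G)[30:200,420:560],0,255) for v in ims.values()]).astype(np.uint8)
cv2.imwrite("pics/d3.png",cv2.resize(o,None,fx=1.8,fy=1.8))
```

```text
stand [5, 5, 5, 6, 6, 5, 10, 27, 47, 70, 88, 95, 97, 89, 83, 84, 95, 108, 122, 133, 137, 134, 114, 86, 62, 48, 49, 53, 58, 58, 56, 45, 33, 19, 11, 10, 9, 10, 10, 11, 11, 12, 11]
drop [33, 33, 32, 31, 30, 30, 28, 27, 25, 24, 20, 15, 10, 6, 6, 6, 5, 7, 21, 48, 75, 103, 126, 137, 149, 158, 162, 165, 165, 162, 153, 130, 99, 55, 10, 17, 26, 21, 14, 11, 11, 12, 12]
now [11, 10, 8, 9, 9, 7, 7, 5, 4, 6, 6, 6, 7, 8, 8, 7, 5, 7, 16, 38, 63, 90, 113, 127, 140, 150, 155, 158, 158, 155, 151, 133, 107, 64, 20, 13, 22, 18, 12, 10, 10, 12, 13]
stand [148, 149, 150, 150, 149, 147, 141, 129, 115, 100, 87, 80, 74, 70, 68, 65, 63, 62, 61, 62, 62, 65, 74, 85, 96, 103, 103, 100, 97, 96, 96, 96, 96, 95, 96, 99, 104, 112, 118, 122, 125, 126, 125]
drop [126, 127, 128, 129, 130, 131, 133, 134, 135, 136, 139, 142, 146, 148, 149, 150, 147, 142, 131, 114, 99, 85, 76, 74, 70, 65, 63, 60, 60, 61, 62, 65, 71, 79, 92, 104, 112, 118, 120, 123, 126, 126, 126]
now [148, 149, 149, 150, 150, 149, 150, 151, 151, 151, 151, 151, 151, 151, 151, 150, 147, 142, 132, 115, 99, 86, 76, 72, 69, 66, 64, 63, 63, 63, 63, 64, 66, 74, 87, 100, 110, 116, 120, 123, 125, 126, 126]
```

View pics/d3.png

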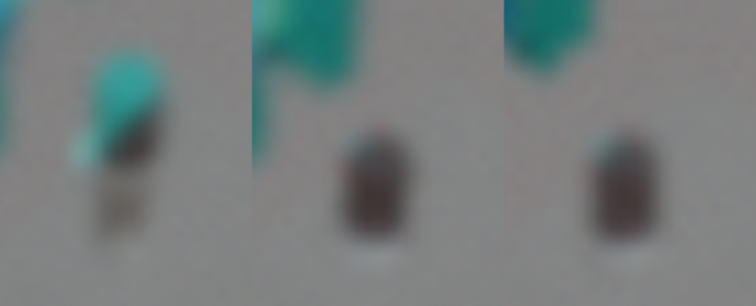

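Call:
play_rows --pt "0 -0.003 0.313 0.2 0.003" --pt "0 -0.003 0.313 0.45 0.003" --pt "0 -0.003 0.313 0.57 0.003" --pt "0 -0.003 0.313 0.57 0.003"

```text
t: 19.18
tool_pos: [557.1, -46.0, 89.8]
eef_rot: [-3.136, -0.002, -0.0]
wrist_force: [0.3, -0.3, -0.3]
width: 0.8
```

Run:
```python
from h import *
plan([557.4,-46.6,86])
```

```text
t 19.18 tcp [557.1 -46.   89.8] rot [-3.136e+00 -2.000e-03 -0.000e+00] F [ 0.3 -0.3 -0.3] w 0.8
shift [0.003 0.005 0.032] turn -0.0
```

Call:
play_rows --pt "0 0 0.005 0.01 0" --pt "0 0 0.005 0.02 0" --pt "0 0 0.005 0.025 0" --pt "0 0 0.005 0.025 0"

```text
t: 19.68
tool_pos: [557.2, -46.6, 87.0]
eef_rot: [-3.136, -0.002, 0.0]
wrist_force: [-0.0, 0.5, -0.4]
width: 0.3
```

Call:
play_rows --pt "0 0 0 0.01 0" --pt "0 0 0 0.01 0"

```text
t: 19.92
tool_pos: [557.3, -46.7, 85.9]
eef_rot: [-3.136, -0.003, -0.0]
wrist_force: [-0.1, -0.4, 0.1]
width: 0.7
```

Call:
play_rows --pt "0 0 0 0.01 0" --pt "0 0 0 0.015 0" --pt "0 0 0 0.015 0"

```text
t: 20.3
tool_pos: [557.5, -46.7, 85.5]
eef_rot: [-3.137, -0.003, -0.0]
wrist_force: [-6.5, 0.1, 15.0]
width: 0.4
```

Call:
play_rows --pt "0 -0.003 0 0.018 0" --pt "0 -0.003 0 0.02 0" --pt "0 -0.003 0 0.02 0"

```text
t: 20.68
tool_pos: [557.6, -46.7, 85.4]
eef_rot: [-3.138, -0.004, -0.0]
wrist_force: [-9.4, 0.5, 23.4]
width: 0.5
```

Call:
play_rows --pt "0 0 0 -0.02 0" --pt "0 0 0 -0.15 0" --pt "0 0 0.1 -0.25 0" --pt "0 0 0.26 -0.25 0" --pt "0 0 0.26 -0.25 0"

```text
t: 21.3
tool_pos: [557.1, -81.1, 114.8]
eef_rot: [-3.139, -0.004, -0.004]
wrist_force: [0.8, -0.1, -0.2]
width: 0.3
```

Run:
```python
from h import *
f=optics.grab_frame("scene")[:,:,::-1].copy()
cv2.imwrite(f"pics/full13.png",f)
up=lambda f:cv2.resize(f[180:280,220:340],None,fx=6,fy=6,interpolation=cv2.INTER_CUBIC).astype(float)
r=up(f)[30:200,485-6:485+6,2].mean(1); print([int(x) for x in r[::4]])
cv2.imwrite("pics/s13.png",cv2.resize(f[180:230,270:330],None,fx=12,fy=12,interpolation=cv2.INTER_CUBIC))
plan([557.4,-79,60])
```

```text
[41, 44, 45, 44, 45, 48, 57, 77, 98, 119, 136, 144, 149, 150, 149, 148, 146, 141, 131, 114, 99, 85, 76, 73, 69, 66, 65, 64, 64, 65, 64, 65, 66, 74, 87, 99, 109, 116, 119, 123, 125, 126, 125]
t 21.35 tcp [557.  -79.5 114.7] rot [-3.138e+00 -3.000e-03 -3.000e-03] F [-0.4  0.7  0.7] w 0.1
shift [ 0.002 -0.002  0.456] turn -0.002
```

View pics/s13.png

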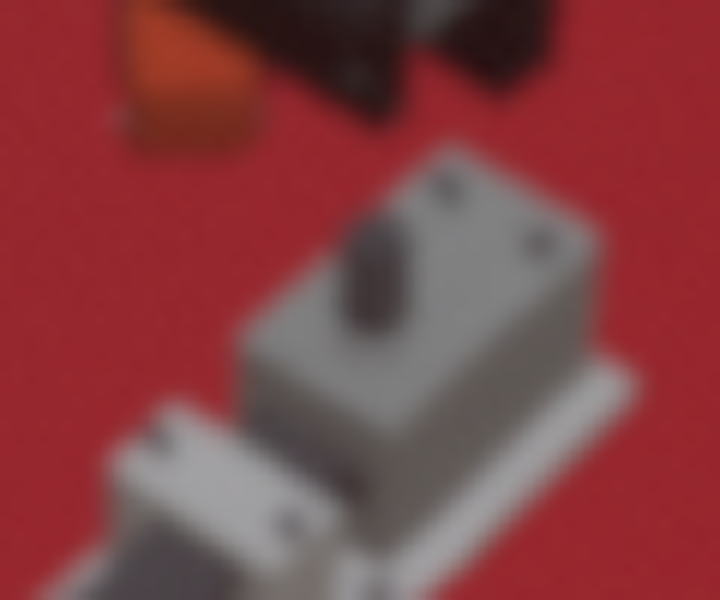

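Call:
play_rows --pt "0 0 0 0.1 0" --pt "0 0 0 0.25 0" --pt "0 0 0 0.4 0" --pt "0 0 0 0.45 0" --pt "0 0 0 0.45 0"

```text
t: 21.98
tool_pos: [556.9, -79.1, 60.0]
eef_rot: [-3.137, -0.002, -0.002]
wrist_force: [0.7, 1.0, 0.5]
width: 0.7
```

Call:
play_rows --pt "0 0 0 0.01 0" --pt "0 0 0 0.02 0" --pt "0 0 0 0.025 0"

```text
t: 22.35
tool_pos: [557.1, -79.1, 57.3]
eef_rot: [-3.137, -0.003, -0.002]
wrist_force: [-0.4, -0.2, -0.0]
width: 0.3
```

Call:
play_rows --pt "0 0 0 0.01 0" --pt "0 0 0 0.01 0"

```text
t: 22.6
tool_pos: [557.1, -79.2, 56.1]
eef_rot: [-3.138, -0.003, -0.003]
wrist_force: [-0.7, 0.1, -0.2]
width: 0.3
```

Call:
play_rows --pt "0 0 0 0.01 0" --pt "0 0 0 0.01 0"

```text
t: 22.85
tool_pos: [557.0, -79.1, 54.8]
eef_rot: [-3.137, -0.003, -0.002]
wrist_force: [0.1, 0.4, 0.6]
width: 0.4
```

Call:
play_rows --pt "0 0 0 0.006 0" --pt "0 0 0 0.006 0"

```text
t: 23.1
tool_pos: [557.1, -79.1, 54.5]
eef_rot: [-3.138, -0.003, -0.002]
wrist_force: [-2.4, -0.0, 4.7]
width: 0.3
```

Call:
play_rows --pt "0 0 0 0.008 0" --pt "0 0 0 0.008 0"

```text
t: 23.35
tool_pos: [557.1, -79.1, 54.5]
eef_rot: [-3.138, -0.003, -0.002]
wrist_force: [-4.0, 0.4, 10.9]
width: 0.3
```

Call:
play_rows --pt "0 0 0 -0.05 0" --pt "0 0 0 -0.3 0" --pt "0 0 0 -0.7 0" --pt "0 0 0 -1 0" --pt "0 0 0 -1 0"

```text
t: 23.98
tool_pos: [558.5, -79.6, 177.8]
eef_rot: [-3.139, -0.008, -0.003]
wrist_force: [0.6, 0.4, -0.0]
width: 0.4
```

Run:
```python
from h import *
f=optics.grab_frame("scene")[:,:,::-1].copy()
cv2.imwrite(f"pics/full14.png",f)
plan([557.4,-79,175])
```

```text
t 24.02 tcp [557.5 -79.6 175.7] rot [-3.139e+00 -5.000e-03 -3.000e-03] F [-0.   0.2 -0.5] w 0.6
shift [-0.001 -0.005  0.006] turn -0.002
```

View pics/full14.png

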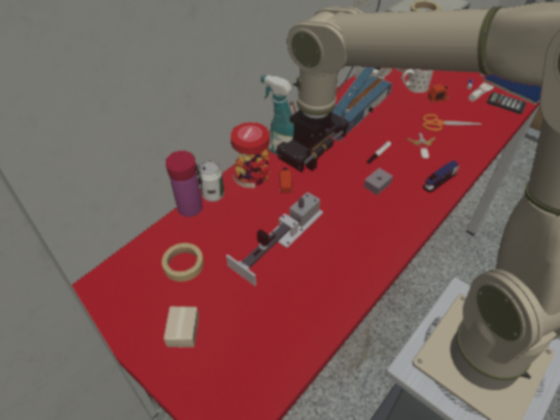

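Call:
play_rows --pt "0 0 0 0 0" --pt "0 0 0 0 0"

```text
t: 24.28
tool_pos: [557.0, -79.5, 174.8]
eef_rot: [-3.138, -0.004, -0.002]
wrist_force: [-0.6, -0.8, 0.1]
width: 0.5
```

The picture shows the pin seated in the clevis at about (302,205). The arm is clear, and the carton (182,327), tape roll (183,262), marker (380,152) and tape measure (285,180) have not moved.

```bash
python3 -c "
from cell import workorder
print(workorder.hand_in())"
```

```text
the job is handed in; nothing more can be done
None
```

The pin is through both knuckles and the bar's eye with its collar on the clevis. I handed the job in at about 24 s; no verdict was reported.

**What I did:** I lifted the pin from its rest and stood it in the top hole, with no contact force going in. I then slid the bar about 13 mm towards the clevis by its handle. The drag rose from 3 N to 9 N, the bar stopped and the pin dropped. I let the handle go and pressed the pin home with the closed fingers, up to 23 N on the wrist sensor.

**Last checks:**
- **Depth:** the fingertips stopped at 85.4 mm on the pin head, with no further movement between 15 and 23 N. Touching the clevis top gave 54.5 mm where 54 is true, so the head is at about 85.0 mm. That is the height for a flush collar.
- **Surroundings:** in the last picture the arm is clear of everything and the bystander objects look unmoved. I judged this by eye and took the small orange object to be the tape measure.

**What disagreed:**
- **Rest height after the drop:** the task text says the pin should rest about 10 mm above home. My first contact was only about 1 to 2 mm above home, so the pin had already gone most of the way past the spring balls when it fell. It moved about 1 mm under the press.
- **Camera estimate:** the blurry pictures put the pin 2 to 3 mm above home. I trusted the touch measurement instead.

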